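# Make up two pottery class kits

## Task

Make up two tool kits for the pottery class. The rectangular tray is the hand-building kit: it gets the wooden paddle and the largest round cutter; the round tray is the throwing kit: it gets the oval wooden rib and the smallest round cutter. Lay the paddle and the rib flat on the tray floor and stand the cutters on end as they stand now, nothing on top of anything else or on a rim; leave the middle-sized cutter, the cup and the jar where they are.

Things in the scene. Friction and masses are not known exactly. Their poses are not given: they have to be found in the camera images.
- box_tray: Rectangular wooden tray, fixed, open on top: 220 mm (its x) by 180 mm (its y) outside, 22 mm high; walls 6 mm, floor 6 mm thick (inside 208 x 168 mm, 16 mm deep, no divider). Origin at the centre of its underside, on the table; z up. Stands to the left or the right of the stock.
- round_tray: Round wooden tray, fixed, open on top: outside diameter 212 mm, 22 mm high; wall 6 mm, floor 6 mm thick (inside diameter 200 mm, 16 mm deep). Origin at the centre of its underside, on the table; z up. Stands on the other side of the stock from the rectangular tray.
- paddle_mid (a point): Dark wooden clay paddle lying flat, 150 mm long, 14 mm thick: a blade 44 mm wide and then a handle 24 mm wide. The point is near its balance point, half-way up (7 mm); x runs along it, the blade reaching from 22 mm on the handle side (-x) of the point to its end at +63 mm, the handle on to its end at -87 mm; y across it, z up. Can be pinched across the 44 mm blade here. 40 to 85 g. Belongs in the rectangular tray.
- rib_mid (a point): Oval wooden potter's rib lying flat (two straight long sides, round ends, a small dark dot near one end), 94 mm long (its x), 46 mm wide (its y), 12 mm thick. The point is its centre, 6 mm up; z up. 25 to 60 g. Belongs in the round tray.
- large_mid (a point): The largest of three plain steel round clay cutters: an open tube standing on end, outside diameter 60 mm, height 40 mm, wall 3 mm. The point is its centre, 20 mm up; z along the tube's axis, up. 40 to 85 g. Belongs in the rectangular tray.
- small_mid (a point): The smallest of three plain steel round clay cutters: an open tube standing on end, outside diameter 28 mm, height 40 mm, wall 3 mm. The point is its centre, 20 mm up; z along the tube's axis, up. 30 to 65 g. Belongs in the round tray.
- middle_mid (a point): The middle-sized of three plain steel round clay cutters: an open tube standing on end, outside diameter 44 mm, height 40 mm, wall 3 mm. The point is its centre, 20 mm up; z along the tube's axis, up. Spare: leave it where it is.
- cup_mid (a point): Terracotta-coloured cup, 72 mm across, 60 mm high, loose, beyond the stock; the point is on its axis, 30 mm up. Leave it alone.
- jar_mid (a point): White jar with a cork-coloured cap, 68 mm across, 62 mm high, loose, beyond the stock; the point is on its axis, 31 mm up. Leave it alone.
Not all that is in view belongs to the job. What is shaped like the part that bears rib_mid but blue, pink or white is not meant.

How it is judged:
By the outcome, as a careful person would: the job done as asked, in the order asked, and still so for the second after the job is handed in, with the robot touching nothing.
It also fails if it takes over 93 s, if anything falls off the work surface, if the arm or the gripper's body presses on something with over 40 N, if the wrist force passes 120 N, or if a joint passes its speed limit or range.

## Robot

A 7-joint arm with a two-finger parallel gripper is mounted at the origin on the work surface. World frame = base frame: x ahead of the robot, y to its left, z up, the work surface at z = 0. Lengths are in m, angles in degrees, forces in N, time in s.
With the tool pointing down it reaches from about 0.425 to 1.025 m from the base axis. Payload 9.4 kg.
Tool frame: the origin (TCP) lies on the front face of the gripper's body, between the roots of the fingers; the fingertips stand 73 mm ahead of it and the grasp point (between the pads) lies 54 mm ahead of it (env.finger_overhang is the distance from the TCP to the fingertips, in m); z points along the fingers, y is the line along which they close (so a half turn about z gives the same grasp; the last joint's range is limited). The gripper opens to 85 mm and grips with 20 to 120 N. Pads are 22 mm wide; open, the fingers measure 114 mm over their backs; the gripper's body (76 mm by 85 mm) begins 54 mm behind the grasp point. The pads swing forward as they close: fully open they stand 13 mm farther back than shut.
Start: joints at [-68.91, 34.337, -0.143, 91.639, 0.103, 54.024, -4.572], TCP at [0.312, 0.654, 0.304] pointing down, gripper open.
Joint ranges: [-147.43, 147.43], [-19.82, 112.94], [-74.19, 73.91], [6.32, 146.72], [-59.91, 239.91], [6.04, 106.73], [-150.56, 150.56]. Speed limits (degrees/s): [127.2, 127.2, 172.46, 172.46, 180, 180, 180].

## Interface

Orientations are given as [roll, pitch, yaw] about the fixed x, y, z axes, in that order (R = Rz(yaw) Ry(pitch) Rx(roll)).
In Python, from rig import env gives the robot as it stands. Calls block until the motion is done:
- env.movep(position, orientation): joint-space move of the TCP to a pose.
- env.move_l(position, frame=None, velocity=0.15): straight line of the TCP; frame=None keeps the orientation; velocity is the mean speed in m/s.
- env.move_j(angles): joint-space move.
- env.open_gripper() and env.gripper_close(effort=None): open the fingers fully, or close them until they stop; effort is the grip in N (None keeps the last).
- env.sleep(seconds).
- env.ik(position, orientation): joint angles nearest the present ones, or None.
- env.read_state(): the state.
- env.snapshot(name): name is "scene" or "top" or "wrist"; returns a dict with "color" (420x560x3 uint8, red, green, blue), "K" (3x3 intrinsics, pixels), "dist_coeffs" ([k1, k2, p1, p2, k3] as OpenCV has them; the pictures are not rectified), "R" (3x3) and "t" (3): a world point X has camera coordinates R X + t. Camera axes: x right, y down, z forward; pixel columns grow to the right and rows downward; lengths in m; the calibration is good to about 2 mm. A picture is of the moment at which its call begins. There is no depth.
A pose or a line that the arm cannot do raises env.MotionError and nothing moves.
- env.close_job(): hands the job in; it is judged then, once.
The state is a dict: "t": time; "joint_positions": joint angles; "joint_velocities": joint speeds; "joint_efforts": joint torques, N m; "eef_pos": TCP position; "orientation": TCP orientation; "contact_force": force on the tool from outside, world axes, zero at the start; "torque": the same for the moment, N m; "grip_width": finger opening in m; "gripper_force": force on a finger pad.
Only numpy, scipy, OpenCV 4.12 (cv2) and the standard library are available. Lean on these libraries where they do the work, as an engineer would, in place of code of your own. Each camera call takes 0.05 s, during which the arm holds its last target. There are 200 camera calls.

## Working session

There is one attempt and no reset: what is moved stays moved. The work goes in short steps, each a Python script; the robot and the scene stay as the last script left them, time stands still between calls to the robot, and variables do not carry over. Pictures are saved under pics/ and viewed, at most 14 in all, crops included, and the job is handed in when it is done.

```bash
mkdir -p pics; ls; cat > h.py <<'E'
import numpy as np, cv2
from rig import env
def snap(n,f):
    s=env.snapshot(n); cv2.imwrite('pics/'+f+'.png',s['color'][:,:,::-1]); np.savez('pics/'+f+'.npz',**{k:np.array(v) for k,v in s.items()}); return s
def ray(s,uv,z):
    uv=np.array(uv,float).reshape(-1,1,2)
    p=cv2.undistortPoints(uv,np.array(s['K']),np.array(s['dist_coeffs'])).reshape(-1,2)
    R=np.array(s['R']);t=np.array(s['t']);C=-R.T@t
    d=np.c_[p,np.ones(len(p))]@R
    return C+d*((z-C[2])/d[:,2])[:,None]
E
python3 - <<'E'
from h import *
for n in("top","scene"):
    s=snap(n,n+'0'); print(n,s['K'],-np.array(s['R']).T@s['t'])
st=env.read_state();print(st['t'],st['orientation'],st['grip_width'])
E
```

```text
pics
top [[403.52924599   0.         275.46991917]
 [  0.         403.52924599 204.60659724]
 [  0.           0.           1.        ]] [ 0.43194686 -0.09454334  1.09680011]
scene [[480.38763559   0.         286.29278375]
 [  0.         480.38763559 216.33354896]
 [  0.           0.           1.        ]] [1.31593465 0.52659827 0.80207687]
0.1 [-1.79919611e+02  9.58158657e-03  1.54517613e+02] 0.08547613017707
```

View pics/top0.png

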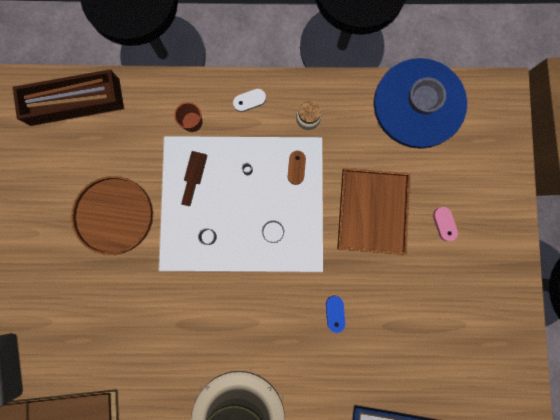

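View pics/scene0.png

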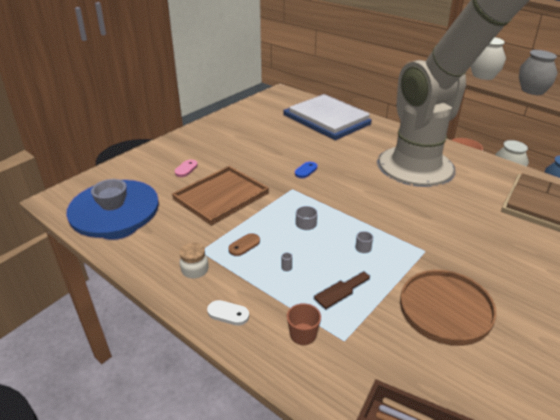

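Top view: paddle (194,178), small ring (247,169), middle (208,237), large (273,231), round tray (113,215), rectangular tray (373,211). Four things are rib-shaped: brown with a dark dot (297,168), white (249,100), pink (446,224) and blue (335,314). Only the brown one is wood, so it fits; I'll confirm it and measure in an enlarged crop.

```bash
cat > meas.py <<'E'
from h import *
d=dict(np.load('pics/top0.npz')); im=d['color']; 
c=im[130:280,155:330,::-1]; cv2.imwrite('pics/crop.png',cv2.resize(c,None,fx=4,fy=4,interpolation=cv2.INTER_CUBIC))
g=im.min(2).astype(int)
mask=np.zeros(g.shape,np.uint8); mask[140:268,167:320]=(g[140:268,167:320]<130)
cs,_=cv2.findContours(mask,cv2.RETR_EXTERNAL,cv2.CHAIN_APPROX_NONE)
for k in cs:
    if len(k)<15: continue
    (cx,cy),(w,h),a=cv2.minAreaRect(k)
    P=ray(d,k,0.0)
    r=cv2.minAreaRect((P[:,:2]*1000).astype(np.float32))
    print(np.round([cx,cy,w,h],1),'world z=0 mm',np.round(r[0],1),np.round(r[1],1),round(r[2],1))
    for z in(.007,.012,.014,.04):
        r=cv2.minAreaRect((ray(d,k,z)[:,:2]*1000).astype(np.float32)); print('   z',z,np.round(r[0],1),np.round(r[1],1),round(r[2],1))
E
python3 meas.py
```

```text
[207.  236.5  15.   18. ] world z=0 mm [466.4  93.1] [40.5 48.9] 0.4
   z 0.007 [466.2  91.9] [40.3 48.6] 0.4
   z 0.012 [466.   91.1] [40.1 48.3] 0.4
   z 0.014 [465.9  90.7] [40.  48.2] 0.4
   z 0.04 [465.1  86.3] [39.  47.1] 0.4
[270.6 224.2   6.9  19.6] world z=0 mm [500.9 -79. ] [18.8 53.4] 15.1
   z 0.007 [500.5 -79.1] [18.7 53. ] 15.1
   z 0.012 [500.2 -79.2] [18.6 52.8] 15.1
   z 0.014 [500.1 -79.2] [18.6 52.7] 15.1
   z 0.04 [498.4 -79.6] [18.2 51.4] 15.1
[246.9 168.8  11.2   8.9] world z=0 mm [653.5 -12.2] [31.4 24.7] 26.9
   z 0.007 [652.1 -12.7] [31.2 24.5] 26.9
   z 0.012 [651.1 -13.1] [31.1 24.4] 26.9
   z 0.014 [650.7 -13.3] [31.  24.4] 26.9
   z 0.04 [645.5 -15.2] [30.3 23.8] 26.9
[296.3 167.4  16.8  33.4] world z=0 mm [ 658.4 -148.6] [46.3 93.9] 84.6
   z 0.007 [ 657.  -148.3] [46.  93.3] 84.6
   z 0.012 [ 656. -148.] [45.8 92.8] 84.6
   z 0.014 [ 655.5 -147.9] [45.8 92.7] 84.6
   z 0.04 [ 650.2 -146.6] [44.7 90.5] 84.6
[192.3 178.5  16.8  54.7] world z=0 mm [626.  137.4] [ 46.6 151.5] 77.0
   z 0.007 [624.8 135.9] [ 46.3 150.5] 77.0
   z 0.012 [623.9 134.9] [ 46.1 149.8] 77.0
   z 0.014 [623.6 134.4] [ 46.  149.6] 77.0
   z 0.04 [618.9 128.9] [ 44.9 146. ] 77.0
```

View pics/crop.png

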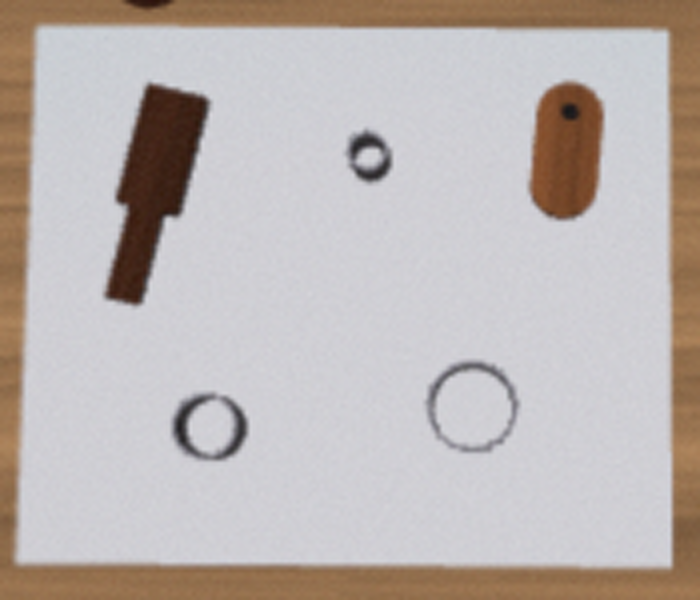

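The crop confirms the brown wooden rib with its dark dot at top0 (297,168). The dark paddle has its blade pointing up. The three rings differ clearly in size: small (247,169), middle (208,237), large (273,231). Next I measure the trays and cutters.

```bash
cat > meas2.py <<'E'
from h import *
d=dict(np.load('pics/top0.npz')); im=d['color']
g=im.min(2).astype(int)
for n,(y0,y1,x0,x1) in dict(small=(155,185,235,260),large=(212,250,255,292),mid=(220,255,190,225)).items():
    ys,xs=np.nonzero(g[y0:y1,x0:x1]<165); k=np.c_[xs+x0,ys+y0].astype(np.float32)
    P=ray(d,k,.02)[:,:2]*1000; print(n,np.round((P.min(0)+P.max(0))/2,1),np.round(np.ptp(P,0),1))
lab=cv2.cvtColor(im,cv2.COLOR_RGB2LAB).astype(int)
print('tray/table', lab[215,113],lab[210,373],lab[320,100],lab[290,440])
out=im[:,:,::-1].copy()
for n,(y0,y1,x0,x1) in dict(round=(165,265,60,158),box=(160,262,328,420)).items():
    sub=cv2.medianBlur(im[y0:y1,x0:x1],5)
    L=cv2.cvtColor(sub,cv2.COLOR_RGB2LAB).astype(int)
    m=((L[:,:,0]<(L[:,:,0].max()*0+95))).astype(np.uint8)
    t,m=cv2.threshold(L[:,:,0].clip(0,150).astype(np.uint8),0,255,cv2.THRESH_BINARY_INV|cv2.THRESH_OTSU)
    m=cv2.morphologyEx(m,cv2.MORPH_CLOSE,np.ones((9,9)));m=cv2.morphologyEx(m,cv2.MORPH_OPEN,np.ones((9,9)))
    k=max(cv2.findContours(m,cv2.RETR_EXTERNAL,cv2.CHAIN_APPROX_NONE)[0],key=cv2.contourArea)+[x0,y0]
    cv2.drawContours(out,[k],-1,(0,255,0),1)
    P=(ray(d,k,.015)[:,:2]*1000).astype(np.float32)
    print(n,t,cv2.minAreaRect(P),cv2.fitEllipse(P))
cv2.imwrite('pics/out.png',cv2.resize(out[140:280,50:430],None,fx=2,fy=2))
print(env.finger_overhang)
E
python3 meas2.py
```

```text
small [650.3 -14. ] [35.8 27.4]
large [481.5 -85.7] [58.6 58.8]
mid [467.1  89.7] [42.5 48.2]
tray/table [ 98 146 156] [ 87 145 154] [129 137 153] [122 139 151]
round 108.0 ((509.96429443359375, 346.7600402832031), (235.98825073242188, 216.34007263183594), 0.23357926309108734) ((510.3465576171875, 342.0286560058594), (209.051513671875, 249.58009338378906), 115.6244888305664)
box 110.0 ((538.7677612304688, -355.2057800292969), (185.36328125, 221.4899444580078), 85.58076477050781) ((538.472412109375, -355.14349365234375), (211.53724670410156, 258.0899658203125), 85.5665512084961)
0.0726
```

View pics/out.png

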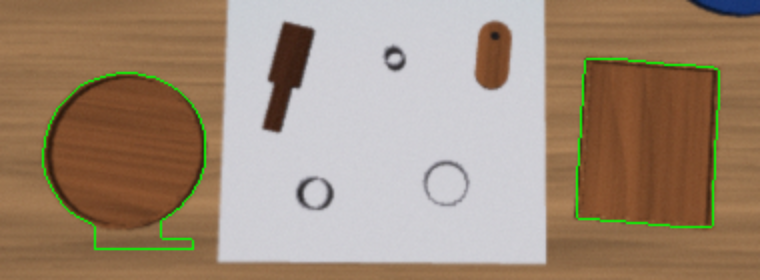

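The box contour measures 221 x 185 mm against 220 x 180, centre (0.539, -0.355), x axis at -4.4 degrees. The round one picked up a patch of table grain at the bottom, so I use its clean sides and top. I start with the large cutter, gripped with some margin, to learn where the fingertips really are.

```bash
cat >> h.py <<'E'
def yawbest(p,yaw):
    c=[(np.abs(np.array(q)-env.read_state()['joint_positions']).max(),y) for y in(yaw,yaw+180,yaw-180) if (q:=env.ik(p,[180,0,y])) is not None]
    return min(c)[1]
def rep(m):
    s=env.read_state(); print(m,'t',round(s['t'],2),'p',np.round(s['eef_pos'],4),'F',np.round(s['contact_force'],1),'w',round(s['grip_width'],4),'gf',np.round(s['gripper_force'],1))
OH=.0726
def go(x,y,yaw,z):   # z = nominal fingertip height
    p=[x,y,z+OH]; env.movep(p,[180,0,yawbest(p,yaw)])
def vert(z,v=.15):
    p=np.array(env.read_state()['eef_pos']); env.move_l([p[0],p[1],z+OH],velocity=v)
BT=np.array([.5388,-.3552]);BA=-4.4
def box(u,v):
    a=np.radians(BA); return BT+[u*np.cos(a)-v*np.sin(a),u*np.sin(a)+v*np.cos(a)]
E
python3 - <<'E'
from h import *
d=dict(np.load('pics/top0.npz')); print('round',ray(d,[112.2,217],.018))
go(.4815,-.0857,0,.10); rep('hover')
vert(.012); rep('down'); snap('scene','s1')
env.gripper_close(40); rep('closed'); snap('scene','s2'); 
a=cv2.imread('pics/s1.png')[120:300,200:420];b=cv2.imread('pics/s2.png')[120:300,200:420]
cv2.imwrite('pics/s12.png',cv2.resize(np.vstack([a,b]),None,fx=1.65,fy=1.65))
vert(.10); rep('up'); snap('wrist','w1')
E
```

```text
round [[0.51629387 0.34408032 0.018     ]]
hover t 2.82 p [ 0.4819 -0.0849  0.1726] F [-0.1  0.4  0. ] w 0.0856 gf 0.0
down t 3.55 p [ 0.482  -0.085   0.0848] F [-0.2 -0.2 -0.4] w 0.0854 gf 0.0
closed t 3.98 p [ 0.4823 -0.0847  0.0857] F [-1.   1.  12.9] w 0.0596 gf 40.3
up t 4.77 p [ 0.4822 -0.0844  0.1723] F [ 0.3 -0.3 -0.7] w 0.0592 gf 43.0
```

View pics/s12.png

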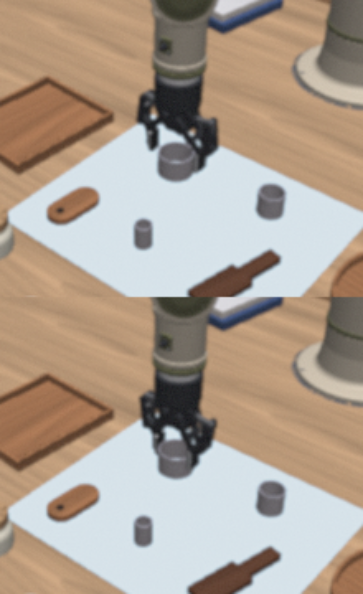

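View pics/w1.png

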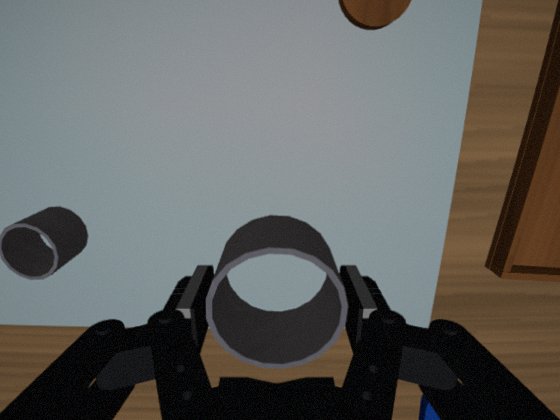

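Cutter held at 59 mm wide, upright and clear of the mat. In s1 the near fingertip is at about (323,222), in s2 at about (317,223). From these I work out the tip heights.

```bash
python3 - <<'E'
from h import *
for f,hs in(('s1',.043),('s2',.030)):
    d=dict(np.load(f'pics/{f}.npz'))
    for o in(0,.008,.014):
        P=np.array([[.482,-.085+hs+o,z] for z in(0,.005,.01,.015,.02,.025)])
        uv,_=cv2.projectPoints(P,cv2.Rodrigues(d['R'])[0],d['t'],d['K'],d['dist_coeffs']); print(f,o,np.round(uv[:,0],0).tolist())
a=cv2.imread('pics/s1.png')[165:235,270:340];b=cv2.imread('pics/s2.png')[165:235,270:340]
cv2.imwrite('pics/t12.png',cv2.resize(np.hstack([a,b]),None,fx=5.7,fy=5.7,interpolation=cv2.INTER_CUBIC))
E
```

```text
s1 0 [[319.0, 229.0], [319.0, 228.0], [319.0, 226.0], [319.0, 225.0], [319.0, 223.0], [319.0, 222.0]]
s1 0.008 [[321.0, 230.0], [321.0, 229.0], [321.0, 227.0], [322.0, 226.0], [322.0, 224.0], [322.0, 223.0]]
s1 0.014 [[323.0, 231.0], [323.0, 230.0], [323.0, 228.0], [323.0, 227.0], [324.0, 225.0], [324.0, 224.0]]
s2 0 [[315.0, 227.0], [315.0, 226.0], [315.0, 224.0], [315.0, 223.0], [315.0, 221.0], [315.0, 220.0]]
s2 0.008 [[317.0, 228.0], [317.0, 227.0], [318.0, 225.0], [318.0, 224.0], [318.0, 222.0], [318.0, 221.0]]
s2 0.014 [[319.0, 229.0], [319.0, 228.0], [319.0, 226.0], [319.0, 225.0], [320.0, 223.0], [320.0, 222.0]]
```

View pics/t12.png

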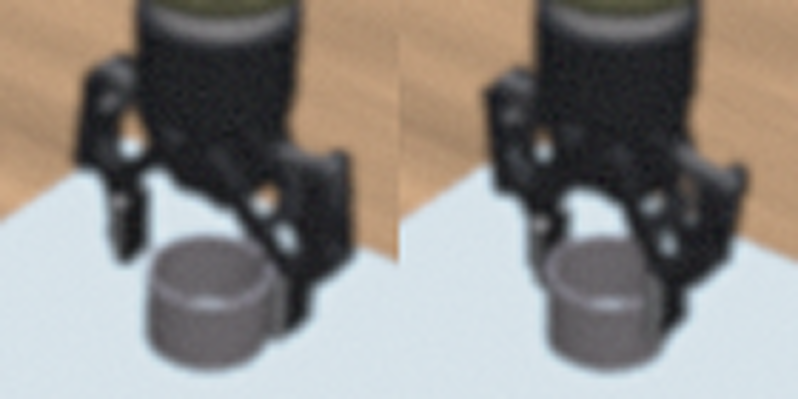

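The open tips sit about 10 mm above nominal and about 4 mm above it at 60 mm width, so 73 mm is the closed figure. A nominal 0 should therefore work for the flat parts. Now I place the large cutter and fetch the paddle.

```bash
cat >> h.py <<'E'
def gox(x,y,yaw,z): env.movep([x,y,z+OH],[180,0,yaw])
E
python3 - <<'E'
from h import *
go(*box(-.04,.044),-94.4,.10); vert(.035); vert(.0195,.05); rep('place'); env.open_gripper(); vert(.10); rep('up')
p=(.6362,.1328); yw=yawbest([*p,.1+OH],-13); gox(*p,yw,.10); snap('wrist','w2')
vert(.0005); rep('down'); env.gripper_close(40); rep('closed'); vert(.10); rep('up'); print(yw); snap('wrist','w3')
a=[cv2.resize(cv2.imread(f'pics/{f}.png'),None,fx=.7,fy=.7) for f in('w2','w3')]; cv2.imwrite('pics/w23.png',np.hstack(a))
E
```

```text
place t 6.76 p [ 0.5022 -0.3067  0.0924] F [ 0.2 -0.4 -0.5] w 0.0595 gf 43.1
up t 7.83 p [ 0.5021 -0.3063  0.1721] F [-0.2 -0.2 -1. ] w 0.0852 gf 0.0
down t 10.38 p [0.6368 0.1304 0.0736] F [ 0.5 -0.4 -0.3] w 0.0855 gf 0.0
closed t 10.84 p [0.6366 0.131  0.0741] F [-1.  -0.4  6.1] w 0.0433 gf 40.6
up t 11.66 p [0.6362 0.1313 0.172 ] F [ 0.3  1.3 -1.6] w 0.0432 gf 40.7
-13
```

View pics/w23.png

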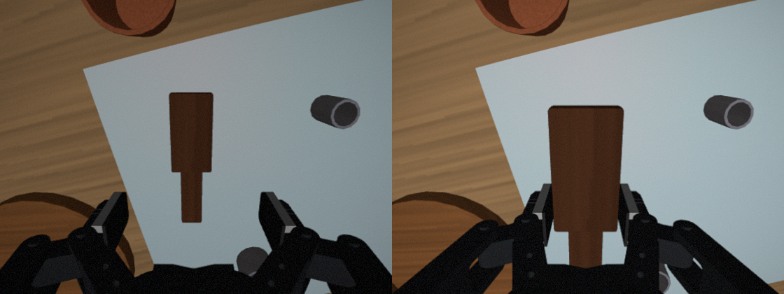

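The paddle is gripped level across the rear of the blade. Next: place it, then take the rib.

```bash
python3 - <<'E'
from h import *
gox(*box(.03,-.018),-4.4,.10); vert(.03); vert(.0075,.05); rep('place'); env.open_gripper(); vert(.10); rep('up')
p=(.6565,-.148); yw=yawbest([*p,.1+OH],-5.4); gox(*p,yw,.10); snap('wrist','w4')
vert(.0005); rep('down'); env.gripper_close(40); rep('closed'); vert(.10); rep('up'); print(yw); snap('wrist','w5'); snap('top','top1')
a=[cv2.resize(cv2.imread(f'pics/{f}.png'),None,fx=.7,fy=.7) for f in('w4','w5')]
c=cv2.resize(cv2.imread('pics/top1.png')[150:270,320:420],None,fx=2.4,fy=2.4)
o=np.zeros((600,784,3),np.uint8); o[:294,:]=np.hstack(a); o[300:588,:240]=c; cv2.imwrite('pics/w45.png',o)
E
```

```text
place t 14.78 p [ 0.5685 -0.3736  0.0801] F [-1.5  1.4  3.8] w 0.0432 gf 41.3
up t 16.04 p [ 0.5684 -0.3734  0.1721] F [-0.1  0.7 -0.1] w 0.0853 gf 0.0
down t 17.87 p [ 0.656  -0.1514  0.0737] F [-0.  -0.5  1.1] w 0.0853 gf 0.0
closed t 18.32 p [ 0.6561 -0.1506  0.0742] F [-1. -0.  7.] w 0.0444 gf 40.7
up t 19.14 p [ 0.6557 -0.1502  0.1719] F [ 0.8 -0.4 -0.8] w 0.0452 gf 40.9
-5.4
```

View pics/w45.png

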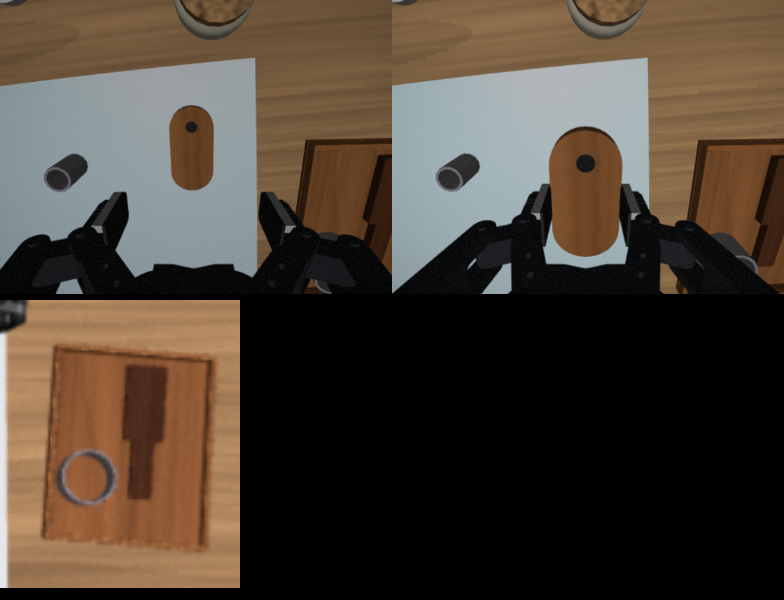

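The tray crop shows the paddle lying flat and the large cutter upright, apart from each other and off the walls. The rib is held level. On to the round tray.

```bash
python3 - <<'E'
from h import *
c=np.array([.518,.345])
gox(*(c+[0,-.03]),0,.10); vert(.03); vert(.0075,.05); rep('place'); env.open_gripper(); vert(.10)
go(.650,-.014,90,.10); vert(.010); env.gripper_close(40); rep('closed'); vert(.10); rep('up')
go(*(c+[0,.05]),90,.10); vert(.035); vert(.0175,.05); rep('place'); env.open_gripper(); vert(.10); rep('up')
env.movep([.45,0,.33],[180,0,0]); rep('end')
snap('top','top2'); s=snap('scene','s3')
o=np.vstack([cv2.resize(cv2.imread('pics/top2.png')[80:280,60:430],None,fx=1.6,fy=1.6),cv2.resize(cv2.imread('pics/s3.png')[150:350,160:530],None,fx=1.4,fy=1.4,)[:, :].copy().repeat(1,0) if 0 else cv2.resize(cv2.imread('pics/s3.png')[160:345,160:520],(592,280))])
cv2.imwrite('pics/fin.png',o)
E
```

```text
place t 22.23 p [0.5193 0.3133 0.0801] F [-0.6 -0.6  5.8] w 0.0448 gf 41.5
closed t 26.12 p [ 0.65   -0.0125  0.0831] F [-1.   1.4  5.3] w 0.0272 gf 39.2
up t 26.87 p [ 0.6497 -0.0121  0.1719] F [ 0.4  0.1 -0.2] w 0.0273 gf 39.4
place t 29.52 p [0.519  0.3933 0.0899] F [ 0.4  0.6 -1.9] w 0.0274 gf 39.5
up t 30.82 p [0.5187 0.3932 0.1722] F [-0.2  0.  -0.5] w 0.0849 gf 0.0
end t 32.41 p [0.4505 0.0009 0.3297] F [-0.1  0.7  0.4] w 0.0852 gf 0.0
```

View pics/fin.png

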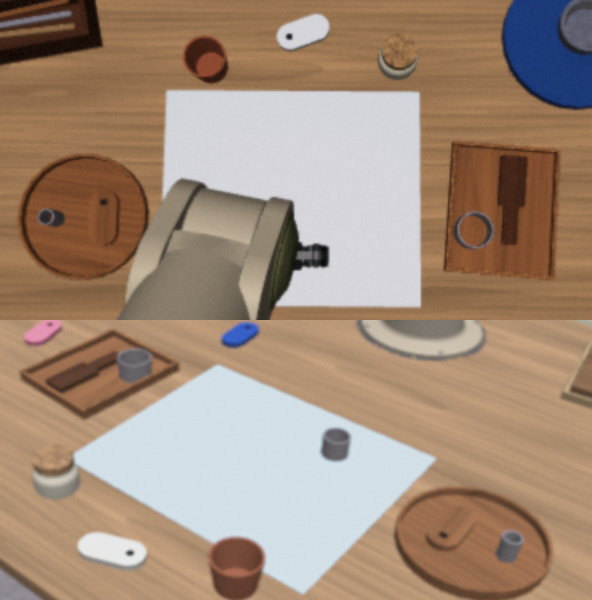

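The final picture shows all four parts in place: rib flat at about (103,217), small cutter upright at (50,217), paddle flat at (511,200) and large cutter upright at (474,230). The middle cutter, cup and jar have not moved. Handing in.

```bash
python3 -c "
from rig import env
print(env.close_job())"
```

```text
the job is handed in; nothing more can be done
None
```

Both kits are made up and handed in: paddle and largest cutter in the rectangular tray, oval rib and smallest cutter in the round tray, with the middle cutter, cup and jar left where they were, in about 32 s of the 93 s allowed.

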